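# Pull the test card from its rack and hold its pin on the marked pad

## Task

Slide the test card with the yellow grip straight up out of the slotted rack, and hold it upright with its spring pin on the copper pad that is ringed in white on the circuit board, the card's broad faces running along the white line through the ring. Press gently, so that the pin is pushed in about half of its travel, and finish while still holding the card there: do not let go. Leave the card with the grey grip, the screw dish, the screwdriver and the tape roll where they are.

Things in the scene. Friction and masses are not known exactly. Their poses are not given: they have to be found in the camera images.
- probe_grip (a point): Centre of the yellow grip bar, 12 x 64 x 24 mm (x, y, z), on the top edge of the loose, upright green test card (70 g; 4 mm thick along x, 90 mm wide along y; lower edge 88 mm below here). Card axes, z up. Grasp from above at mid length, fingers closing along x. It stands in either rack slot.
- probe_tip (a point): Tip of the steel spring pin, 5 mm thick, below the middle of the test card's lower edge: 108 mm straight below probe_grip when fully out, 98 mm when fully in. Axes as the card's.
- pin (a joint): How far the spring pin is pushed up into the card, m: 0 fully out (about 0.8 N needed to start it), 0.010 fully in (about 4.8 N); half-way, 0.005, takes about 2.8 N. Spring rate 400 N/m.
- marked_pad (a point): Centre of the top of the copper pad, 14 mm across, ringed in white (23 mm), on a green board, 20 mm above the table. A white line runs along its y through the ring: the card's y must be parallel to it, either way round. Board on fixed grey holder 104 x 112 mm (x, y), centre at (-12, -14) mm; plain pads at (-42, 12) and (18, -48) mm are wrong ones. Parts on it stand under 5 mm.
- rack: Fixed rack, 130 x 124 mm (x, y); origin under its centre, z up. Slots at x = -35 and +35 mm, cards' planes along y. Black grooved posts at y = +-46 mm, tops at z = 85 mm; 1.5 mm play. Stored cards rest on ledges at z = 35, grip centre at z = 123, top at 135. Raised 50 mm a card leaves the grooves, 70 mm its pin clears the posts, 120 mm it clears the other card.
- spare_grip (a point): Centre of the grip of the other card, blue with a grey grip bar, same size as the test card, loose in the rack's other slot; leave it. Axes as for probe_grip.
- dish_mid (a point): Centre (half-way up) of a round metal dish of screws, 77 mm across, 15 mm tall; leave it.
- driver_mid (a point): Centre (half-way up) of a blue and black screwdriver lying along its y axis, 156 mm long, 16 mm thick; leave it.
- tape_mid (a point): Centre (half-way up) of an amber roll of tape lying flat, 77 mm across, 20 mm tall; leave it.
Things that resemble listed ones, but are neither listed nor needed, are in the scene too. Leave any pink look-alike of the part that bears probe_grip alone.

How it is judged:
By the outcome, as a careful person would: the job done as asked, in the order asked, and still so for the second after the job is handed in, while the arm keeps its last pose, push and grip.
It also fails if it takes over 48 s, if anything falls off the work surface, if the arm or the gripper's body presses on something with over 40 N, if the wrist force passes 120 N, or if a joint passes its speed limit or range.

## Robot

A 6-joint arm with a two-finger parallel gripper is mounted at the origin on a cart in front of the work surface, level with it; the furniture and walls round the work are solid. World frame = base frame: x ahead of the robot, y to its left, z up, the work surface at z = 0. Lengths are in m, angles in rad, forces in N, time in s.
With the tool pointing down it reaches from about 0.275 to 0.825 m from the base axis. Payload 5.2 kg.
Tool frame: the origin (TCP) lies midway between the tips of the shut fingers; the grasp point (between the pads) lies 19 mm behind it; z points along the fingers, x is the direction in which the jaws open and shut, and the axes are right-handed (so a half turn about z gives the same grasp; the last joint's range is limited). The gripper opens to 93 mm and grips with 3 to 60 N. Pads are 15 mm wide; open, the fingers measure 128 mm over their backs; the gripper's body (75 mm by 188 mm) begins 65 mm behind the grasp point.
Start: joints at [0.958, 0.259, 1.535, -0, 1.348, -0.203], TCP at [0.219, 0.504, 0.219] pointing down, gripper open.
Joint ranges: [-3.14, 3.14], [-0.91, 2.08], [0.19, 2.58], [-1.22, 4.36], [0.22, 2.71], [-3.12, 3.12]. Speed limits (rad/s): [2.57, 2.57, 3.14, 3.14, 3.14, 3.14].

## Interface

Orientations are given as [roll, pitch, yaw] about the fixed x, y, z axes, in that order (R = Rz(yaw) Ry(pitch) Rx(roll)).
In Python, from bench import sense, capture, camera_model, arm gives the robot as it stands.
- The arm moves only by the tool step_arm, never from a script. Its argument "series" is text: rows parted by semicolons, each of 4 numbers parted by spaces: the shift along the tool's x, y, z normalised to -1 to 1, where 1 is 50 cm, then the turn about the tool's z normalised to -1 to 1, where 1 is pi rad. In form: x y z yaw; .... A call has 1 to 5 rows; each row is the pose to reach, as a shift and turn from the pose commanded when the call began, along the tool's axes at that moment, turning the shorter way round; what a row does not reach only later rows make up. A row lasts 1/8 s, in which the tool goes at most 62.5 mm and 10.7 degrees, less where a joint would pass 70% of its speed; a pose out of reach is approached as far as the arm can. A call with a number of a shift or a turn outside -1 to 1 is refused whole. A call with a gripper value outside its range is refused whole. "claw" is the closure, from 0 (fully open) to 1 (shut), set as the call begins (left out, the last holds). The fingers move at their own pace and stop on an object; the grip force is fixed at half the most. Time passes only in rows, so rows that repeat a pose let the fingers close. It gives the time, the measured TCP pose, the force and the opening at its end, in the units of the state.
- sense(): the state, without advancing time (a new reading comes with each control period).
- capture(name): name is "scene" or "top" or "wrist"; returns the picture (400x640x3 uint8, red, green, blue); there is no depth.
- camera_model(name): a dict with "fx", "fy", "cx", "cy" (pixels), "world_from_camera" (4x4, takes a point from camera to world coordinates); the wrist camera has in their place "mount" (4x4, takes a point from camera to tool coordinates, whose origin is the TCP and whose axes are the tool frame's). Camera axes: x right, y down, z forward; pixel columns grow to the right and rows downward; lengths in m; the calibration is good to about 2 mm. A picture is of the moment at which its call begins: read the wrist's pose just before it. camera_model takes no time and is no camera call.
- arm.close_job(): hands the job in, once; it reports no verdict.
The state is a dict: "clock": time; "joint_pos": joint angles; "joint_vel": joint speeds; "effort": joint torques, N m; "ee_pos": TCP position; "ee_rot": TCP orientation; "contact_force": force on the tool from outside, world axes, zero at the start; "wrist_torque": the same for the moment, N m; "grip_width": finger opening in m.
Only numpy, scipy, OpenCV 4.12 (cv2) and the standard library are available. Lean on these libraries where they do the work, as an engineer would, in place of code of your own. Each camera call takes 0.05 s, during which the arm holds its last target.

## Working session

There is one attempt and no reset: what is moved stays moved. The work goes in short steps, Python scripts to look and compute and a tool call to move; the robot and the scene stay as the last step left them, time stands still between calls to the robot, and variables do not carry over. Pictures are saved under pics/ and viewed, and the job is handed in when it is done.

Besides the shell and the picture viewer there is one more tool, called by a JSON object that holds its "fn" and its "kwargs", one argument or row to a line. step_arm: Moves the arm, as the interface text tells. Scaled input: -1 to 1 covers 50 cm each way for a shift and pi rad each way for a turn. Its arguments: {"type":"object","properties":{"series":{"type":"string"},"claw":{"type":"number"}},"required":["series"]}

```bash
ls; mkdir -p pics; python3 - <<'E'
from bench import sense,capture,camera_model,arm
import cv2
print(sense())
for n in("scene","top"):
    im=capture(n); cv2.imwrite(f"pics/{n}0.png",im[:,:,::-1])
    print(n,camera_model(n))
print(camera_model("wrist"))
E
```

```text
pics
{'clock': 0.0, 'joint_pos': array([ 9.58192190e-01,  2.59353761e-01,  1.53609007e+00, -4.43404653e-05,
        1.34802059e+00, -2.02816039e-01]), 'joint_vel': array([-1.16233620e-03,  1.25492758e-03, -5.58816058e-05,  5.20492127e-04,
        2.20757888e-04,  5.87757316e-04]), 'effort': array([-1.07043441e-03, -4.37323916e+01, -2.83995312e+01,  7.16571277e-02,
        4.15877276e-02, -1.69180803e-04]), 'ee_pos': array([0.21879861, 0.50399125, 0.21780913]), 'ee_rot': array([-3.14125797e+00,  1.84211006e-03,  1.16101837e+00]), 'contact_force': array([-0.08046737,  0.06489158,  0.77192504]), 'wrist_torque': array([-0.00072542, -0.00871928, -0.0066287 ]), 'grip_width': 0.09317696710133265}
scene {'fx': 502.82975841264545, 'fy': 502.82975841264545, 'cx': 316.39843442721883, 'cy': 201.02726750262318, 'world_from_camera': array([[ 0.46945574, -0.50060053,  0.72733102, -0.21304229],
       [-0.88293466, -0.26042864,  0.39064473, -0.13227693],
       [-0.00613913, -0.82557618, -0.56425729,  0.66123708],
       [ 0.        ,  0.        ,  0.        ,  1.        ]])}
top {'fx': 464.49787840302105, 'fy': 464.49787840302105, 'cx': 323.0059325599233, 'cy': 203.3240566232241, 'world_from_camera': array([[-0.00310215, -0.99579122,  0.09159818,  0.43366562],
       [-0.99999118,  0.00282978, -0.00310326,  0.26503934],
       [ 0.00283099, -0.091607  , -0.99579121,  1.15011444],
       [ 0.        ,  0.        ,  0.        ,  1.        ]])}
{'fx': 278.01269900486005, 'fy': 278.01269900486005, 'cx': 321.798973780582, 'cy': 203.52779422347967, 'mount': array([[ 9.99999585e-01,  5.46693260e-04, -7.28620005e-04,
        -2.88093178e-04],
       [-3.10551646e-04,  9.56568549e-01,  2.91507315e-01,
        -8.09788529e-02],
       [ 8.56340065e-04, -2.91506968e-01,  9.56568322e-01,
        -1.67109480e-01],
       [ 0.00000000e+00,  0.00000000e+00,  0.00000000e+00,
         1.00000000e+00]])}
```

View pics/scene0.png

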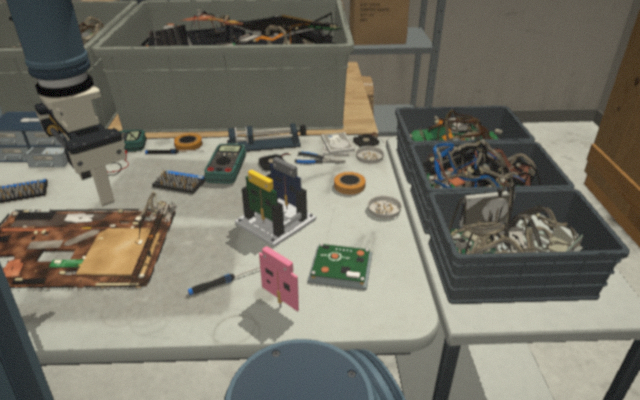

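View pics/top0.png

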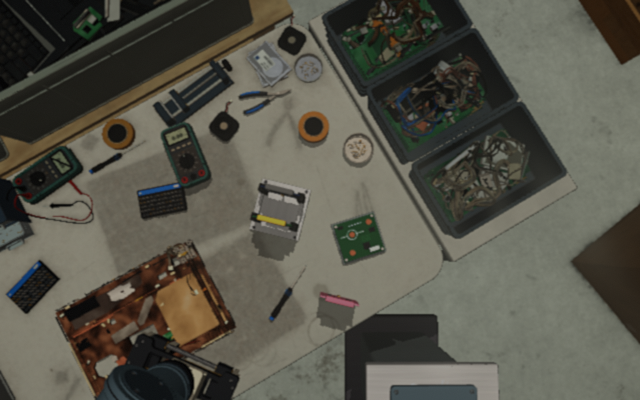

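The top view shows the yellow grip near (270,221), the grey grip near (283,188), the board near (357,238) with the ring near (352,235), and the pink decoy at (338,299). I'll zoom in for exact values.

```bash
python3 - <<'E'
import cv2,numpy as np
a=cv2.imread("pics/top0.png"); 
c1=cv2.resize(a[170:250,235:325],None,fx=4.4,fy=6*4.4/6,interpolation=cv2.INTER_CUBIC)
c2=cv2.resize(a[200:280,320:400],None,fx=4.4,fy=4.4,interpolation=cv2.INTER_CUBIC)
cv2.imwrite("pics/z1.png",np.hstack([c1,c2]))
s=cv2.imread("pics/scene0.png")
cv2.imwrite("pics/z2.png",cv2.resize(s[160:300,225:385],None,fx=4,fy=4,interpolation=cv2.INTER_CUBIC))
hsv=cv2.cvtColor(a,cv2.COLOR_BGR2HSV)
m=cv2.inRange(hsv,(22,130,110),(34,255,255)); m[:200]=0;m[240:]=0;m[:,:245]=0;m[:,310:]=0
p=np.argwhere(m)[:,::-1].astype(np.float32); print(len(p),p.mean(0),cv2.minAreaRect(p))
E
```

```text
142 [271.05634 219.79578] ((270.941162109375, 219.73532104492188), (28.861740112304688, 4.850712299346924), 14.03624439239502)
```

View pics/z1.png

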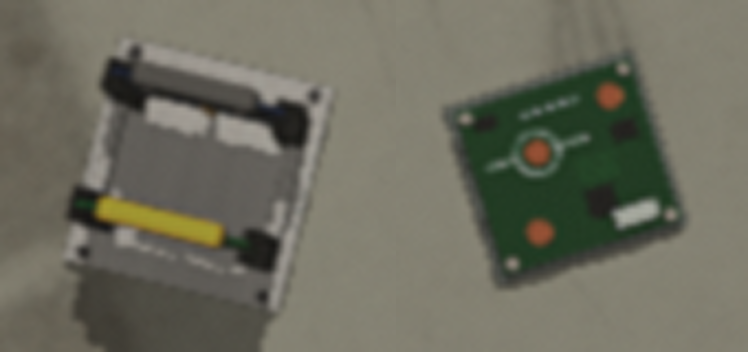

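View pics/z2.png

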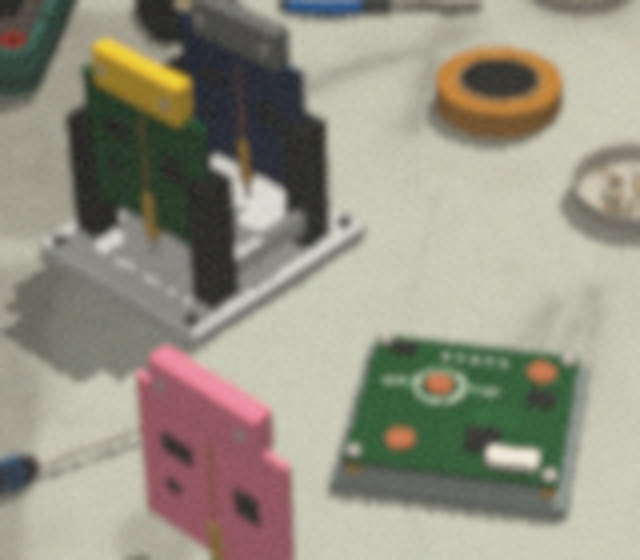

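```bash
cat > h.py <<'E'
import numpy as np,cv2
from bench import *
def ray(K,T,uv,z):
    d=np.array([(uv[0]-K["cx"])/K["fx"],(uv[1]-K["cy"])/K["fy"],1.]); d=T[:3,:3]@d; o=T[:3,3]
    return o+d*(z-o[2])/d[2]
def R(rpy):
    from scipy.spatial.transform import Rotation as Ro
    return Ro.from_euler('xyz',rpy).as_matrix()
def wristT(s,K):
    T=np.eye(4);T[:3,:3]=R(s["ee_rot"]);T[:3,3]=s["ee_pos"]; return T@K["mount"]
E
python3 - <<'E'
from h import *
K=camera_model("top");T=K["world_from_camera"]
f=lambda u,v,z:ray(K,T,(u,v),z)
c,l,a=(270.94,219.74),28.9,np.deg2rad(14.04)
e1=f(c[0]-l/2*np.cos(a),c[1]-l/2*np.sin(a),.135);e2=f(c[0]+l/2*np.cos(a),c[1]+l/2*np.sin(a),.135)
print("yel",f(*c,.135),np.linalg.norm(e1-e2),np.degrees(np.arctan2(*(e1-e2)[1::-1])))
g=lambda x,y,ox:(x/4.4+ox,y/4.4)
p=f(*np.add(g(195,86,235),(0,170)),.135);print("grey",p)
print("pad",f(*np.add(g(537-396,152,320),(0,200)),.02))
p1=f(*np.add(g(487-396,167,320),(0,200)),.02);p2=f(*np.add(g(588-396,139,320),(0,200)),.02);print("line",p1,p2,np.degrees(np.arctan2(*(p1-p2)[1::-1])))
# scene
K=camera_model("scene");T=K["world_from_camera"]
h=lambda x,y:(x/4+225,y/4+160)
print("pad scene",ray(K,T,h(440,383),.02))
for q in[(100,42),(192,85),(190,122)]: print(ray(K,T,h(*q),.135))
# projections of hanging center
def proj(P):
    q=np.linalg.inv(T)@np.append(P,1);return (K["fx"]*q[0]/q[2]+K["cx"],K["fy"]*q[1]/q[2]+K["cy"])
S=sense();print(S["ee_pos"],S["ee_rot"])
E
```

```text
yel [0.4913145  0.37584713 0.135     ] 0.06333486894182734 75.80820818348754
grey [0.55775591 0.35789683 0.135     ]
pad [0.46127261 0.19122604 0.02      ]
line [0.4530991  0.21888201 0.02      ] [0.46835334 0.16298884 0.02      ] 105.26528109420791
pad scene [0.46336299 0.19076569 0.02      ]
[0.5001894  0.40392628 0.135     ]
[0.48678593 0.34030849 0.135     ]
[0.45802519 0.32341093 0.135     ]
[0.21882566 0.50407171 0.21791751] [-3.14124214e+00  1.57464395e-03  1.16095390e+00]
```

{"fn": "step_arm", "kwargs": {
  "series": "-0.018 0.15 -0.084 0.06; -0.018 0.27 -0.084 0.12; -0.018 0.39 -0.084 0.18; -0.018 0.5 -0.084 0.24; -0.018 0.6 -0.084 0.3",
  "claw": 0.55
}}

```text
clock: 0.72
ee_pos: [0.4923, 0.3755, 0.2603]
ee_rot: [-3.142, 0.001, 0.217]
contact_force: [0.2, 2.0, -0.0]
grip_width: 0.0476
```

{"fn": "step_arm", "kwargs": {
  "series": "0 0 0 0.05; 0 0 0 0.1; 0 0 0 0.148; 0 0 0 0.148"
}}

```text
clock: 1.23
ee_pos: [0.4905, 0.3765, 0.2601]
ee_rot: [3.141, 0.001, -0.24]
contact_force: [0.2, -0.9, -0.7]
grip_width: 0.0414
```

```bash
cat >> h.py <<'E'
def goto(P,yaw):
    "rel. move in normalised tool units from measured pose"
    s=sense(); Rm=R(s["ee_rot"]); d=Rm.T@(np.array(P)-s["ee_pos"])/.5
    t=-(yaw-s["ee_rot"][2])/np.pi
    return np.round(d,4),round(t,4)
E
python3 - <<'E'
from h import *
s=sense();print(s["clock"],s["ee_pos"],s["ee_rot"],s["grip_width"],s["joint_pos"],s["contact_force"])
cv2.imwrite("pics/w1.png",capture("wrist")[:,:,::-1])
E
```

```text
1.225 [0.49054289 0.37650502 0.26006208] [ 3.14084750e+00  8.72080369e-04 -2.40252065e-01] 0.04142010206832854 [4.74467186e-01 3.61851124e-01 1.29021277e+00 8.79501516e-06
 1.49067580e+00 7.14718217e-01] [ 0.23138325 -0.85666614 -0.6667886 ]
```

View pics/w1.png

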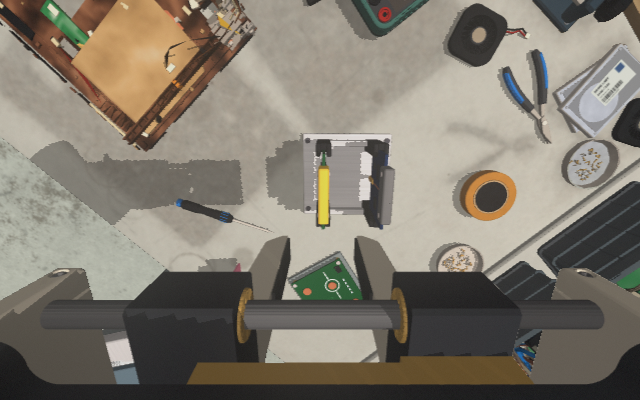

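The wrist view shows the yellow grip at about (323,195), nearly vertical, so the jaws are aligned. The ring is visible near (332,286) between the fingers. I'll measure both.

```bash
python3 - <<'E'
from h import *
a=cv2.imread("pics/w1.png");hsv=cv2.cvtColor(a,cv2.COLOR_BGR2HSV)
m=cv2.inRange(hsv,(22,120,120),(34,255,255));m[:,:300]=0;m[:,345:]=0;m[:140]=0;m[240:]=0
p=np.argwhere(m)[:,::-1].astype(np.float32)
r=cv2.minAreaRect(p);print(len(p),r)
for y in range(160,232,5):
    q=p[p[:,1]==y,0]; print(y,q.min() if len(q) else 0,q.max() if len(q) else 0, hsv[y,323])
s=sense();K=camera_model("wrist");T=wristT(s,K)
box=cv2.boxPoints(r)
for b in box: print(b,ray(K,T,b,.135))
E
python3 -c "
import cv2
a=cv2.imread('pics/w1.png');cv2.imwrite('pics/z3.png',cv2.resize(a[130:310,280:400],None,fx=3.3,fy=3.3,interpolation=cv2.INTER_CUBIC))"
```

```text
546 ((323.5, 196.5), (55.0, 9.0), 90.0)
160 0 0 [62 96 98]
165 0 0 [ 51 101 101]
170 320.0 328.0 [ 25 170 225]
175 319.0 328.0 [ 27 167 225]
180 319.0 328.0 [ 27 165 225]
185 319.0 328.0 [ 27 167 225]
190 319.0 328.0 [ 27 167 224]
195 319.0 328.0 [ 27 165 225]
200 319.0 328.0 [ 27 168 225]
205 319.0 328.0 [ 27 168 224]
210 319.0 328.0 [ 27 168 224]
215 319.0 327.0 [ 27 167 224]
220 319.0 328.0 [ 27 168 225]
225 0 0 [ 60  92 100]
230 0 0 [ 23  24 195]
[319. 169.] [0.49497249 0.40627515 0.135     ]
[328. 169.] [0.50423482 0.40402777 0.135     ]
[328. 224.] [0.48993848 0.34338375 0.135     ]
[319. 224.] [0.48010344 0.34577014 0.135     ]
```

View pics/z3.png

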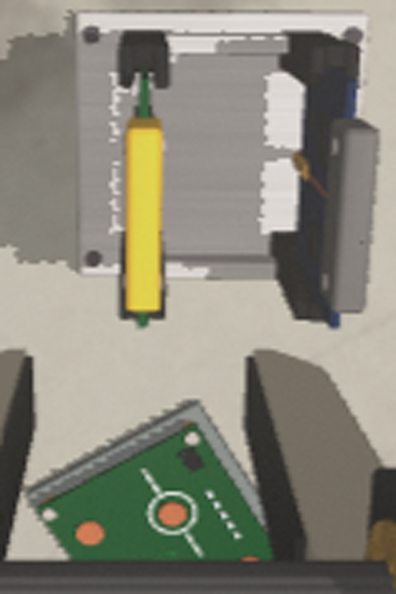

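```bash
python3 - <<'E'
from h import *
s=sense();K=camera_model("wrist");T=wristT(s,K)
f=lambda u,v:ray(K,T,(u,v),.02)
print("pad",f(332.4,286.1)); d=f(324.5,273)-f(340,297.6);print(f(324.5,273),f(340,297.6),np.degrees(np.arctan2(d[1],d[0])))
print(goto((.4918,.3752,.104),-.243))
E
```

```text
pad [0.46361572 0.18871874 0.02      ]
[0.45650448 0.21615152 0.02      ] [0.47115046 0.16364256 0.02      ] 105.58503499719055
(array([0.0034, 0.0019, 0.3124]), np.float64(0.0015))
```

{"fn": "step_arm", "kwargs": {
  "series": "0.003 0.002 0.08 0.001; 0.003 0.002 0.16 0.001; 0.003 0.002 0.2 0.001"
}}

```text
clock: 1.65
ee_pos: [0.4905, 0.3748, 0.158]
ee_rot: [3.139, 0.003, -0.241]
contact_force: [-0.8, 0.5, 0.2]
grip_width: 0.0415
```

{"fn": "step_arm", "kwargs": {
  "series": "0.001 0 0.05 0; 0.001 0 0.1 0; 0.001 0 0.108 0; 0.001 0 0.108 0"
}}

```text
clock: 2.15
ee_pos: [0.4925, 0.3754, 0.107]
ee_rot: [-3.142, -0.0, -0.243]
contact_force: [-0.1, -0.2, 0.9]
grip_width: 0.0419
```

```bash
python3 - <<'E'
from h import *
s=sense();print(s["ee_pos"],s["ee_rot"],s["contact_force"])
a=capture("scene")[:,:,::-1];b=capture("wrist")[:,:,::-1]
cv2.imwrite("pics/g1.png",np.vstack([cv2.resize(a[130:260,200:360],(480,290)),cv2.resize(b[120:300,240:400],(480,300))]))
E
```

```text
[0.49250734 0.37538326 0.10697836] [-3.14155019e+00 -7.94852613e-05 -2.43229503e-01] [-0.12202892 -0.15231143  0.87724491]
```

View pics/g1.png

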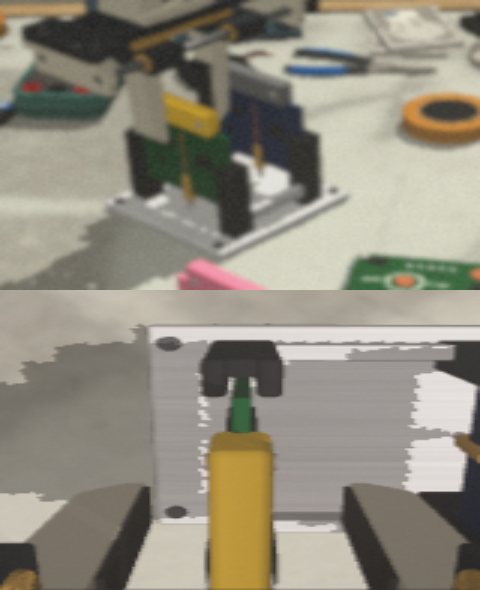

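The fingers straddle the grip with even gaps. Closing.

{"fn": "step_arm", "kwargs": {
  "series": "0 0 0 0; 0 0 0 0; 0 0 0 0; 0 0 0 0; 0 0 0 0",
  "claw": 1
}}

```text
clock: 2.88
ee_pos: [0.4925, 0.3752, 0.1068]
ee_rot: [-3.141, -0.0, -0.245]
contact_force: [0.6, -0.3, 0.7]
grip_width: 0.012
```

{"fn": "step_arm", "kwargs": {
  "series": "0 0 -0.02 0; 0 0 -0.05 0; 0 0 -0.08 0; 0 0 -0.11 0; 0 0 -0.14 0"
}}

```text
clock: 3.5
ee_pos: [0.4925, 0.3753, 0.1781]
ee_rot: [-3.141, -0.001, -0.245]
contact_force: [-0.5, -0.3, -0.8]
grip_width: 0.0119
```

{"fn": "step_arm", "kwargs": {
  "series": "0 0 -0.04 0; 0 0 -0.08 0; 0 0 -0.12 0; 0 0 -0.14 0; 0 0 -0.14 0"
}}

```text
clock: 4.12
ee_pos: [0.4927, 0.3754, 0.2475]
ee_rot: [-3.141, -0.001, -0.245]
contact_force: [-0.3, 0.6, -0.0]
grip_width: 0.0119
```

```bash
python3 - <<'E'
from h import *
s=sense();print(s["ee_pos"],s["ee_rot"],s["contact_force"],s["grip_width"])
a=capture("scene")[:,:,::-1];b=capture("wrist")[:,:,::-1]
cv2.imwrite("pics/g2.png",np.hstack([cv2.resize(a[80:280,180:400],(400,364)),cv2.resize(b,(400,250))[0:250] if 0 else cv2.resize(b[100:300,220:440],(400,364))]))
E
```

```text
[0.49266869 0.37538594 0.24753718] [-3.14059116e+00 -1.15127114e-03 -2.44577403e-01] [-0.32455828  0.6398883  -0.03360977] 0.011861475114017956
```

View pics/g2.png

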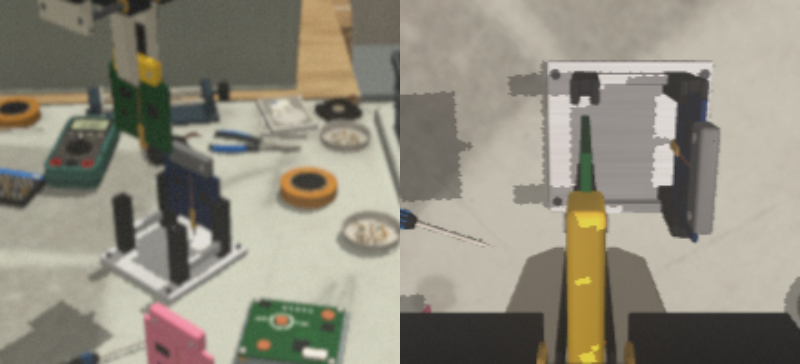

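```bash
python3 - <<'E'
from h import *
print(goto((.4628,.1902,.2),.27))
E
```

```text
(array([0.0329, 0.3728, 0.0922]), np.float64(-0.1638))
```

{"fn": "step_arm", "kwargs": {
  "series": "0.007 0.075 0 -0.035; 0.014 0.16 0 -0.07; 0.02 0.24 0 -0.11; 0.028 0.31 0 -0.145; 0.033 0.373 0 -0.164"
}}

```text
clock: 4.85
ee_pos: [0.4624, 0.1889, 0.2457]
ee_rot: [-3.142, 0.002, 0.273]
contact_force: [0.0, -0.2, -1.2]
grip_width: 0.0117
```

{"fn": "step_arm", "kwargs": {
  "series": "0 0 0.04 0; 0 0 0.08 0; 0 0 0.08 0; 0 0 0.08 0"
}}

```text
clock: 5.35
ee_pos: [0.4633, 0.1903, 0.2068]
ee_rot: [3.142, 0.0, 0.271]
contact_force: [0.5, -0.1, 0.4]
grip_width: 0.012
```

```bash
python3 - <<'E'
from h import *
s=sense();print(s["clock"],s["ee_pos"],s["ee_rot"],s["contact_force"],s["grip_width"])
for n in("scene","wrist"):
  cv2.imwrite(f"pics/{n}3.png",capture(n)[:,:,::-1])
a=cv2.imread("pics/scene3.png");b=cv2.imread("pics/wrist3.png")
cv2.imwrite("pics/g3.png",np.hstack([cv2.resize(a[120:320,270:420],(420,560)),cv2.resize(b[150:350,250:390],(380,543))[:560] if 0 else cv2.resize(b[100:300,240:380],(380,560))]))
E
```

```text
5.35 [0.46333488 0.19034794 0.20684919] [3.14158340e+00 1.79472143e-04 2.70746100e-01] [ 0.46788349 -0.10038797  0.38174706] 0.011966019298465538
```

View pics/g3.png

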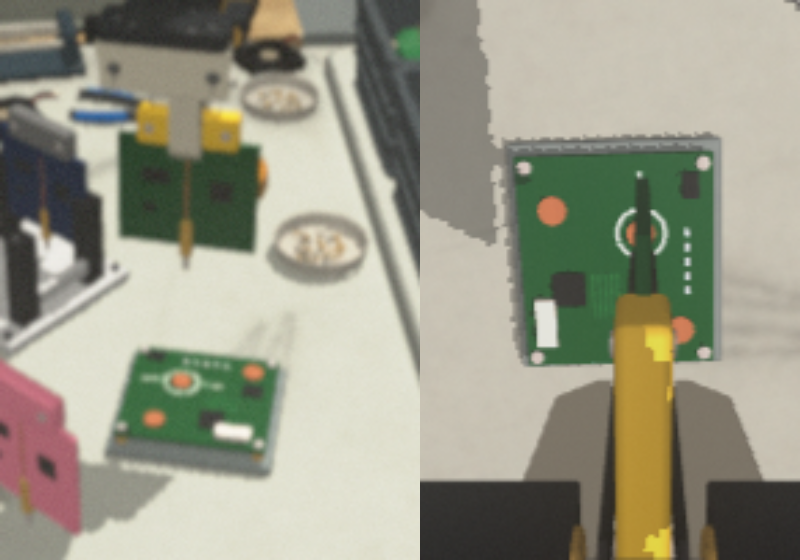

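The wrist view shows the ring centred about (321,183), with the card plane running over it along the line. I'll recompute the pad position from the wrist and scene views, and the pin tip (scene pixel about (336.5,215)).

```bash
python3 - <<'E'
from h import *
s=sense();K=camera_model("wrist");T=wristT(s,K)
b=cv2.imread("pics/wrist3.png")
m=cv2.inRange(cv2.cvtColor(b,cv2.COLOR_BGR2HSV),(0,0,170),(180,70,255)); m[:155]=0;m[205:]=0;m[:,:308]=0;m[:,:]=m; m[:,335:]=0
n,l,st,c=cv2.connectedComponentsWithStats(m)
for i in range(1,n):print(st[i],c[i])
ring=np.argwhere((m>0))[:,::-1]; ring=ring[ring[:,1]>170].astype(np.float32)
e=cv2.fitEllipse(ring.astype(np.float32));print(e)
print("pad",ray(K,T,e[0],.02), ray(K,T,(321.4,183.2),.02),"lineend",ray(K,T,(320.7,162.1),.02))
K=camera_model("scene");T=K["world_from_camera"];Ti=np.linalg.inv(T)
def proj(P):
    q=Ti@np.append(P,1);return np.array([K["fx"]*q[0]/q[2]+K["cx"],K["fy"]*q[1]/q[2]+K["cy"]])
tip=s["ee_pos"]+R(s["ee_rot"])@[0,0,.0918]
print("tip",tip,"proj",proj(tip),"+1cm x,y",proj(tip+[.01,0,0])-proj(tip),proj(tip+[0,.01,0])-proj(tip),proj(tip+[0,0,.01])-proj(tip))
a=cv2.imread("pics/scene3.png")
print("pad scene",ray(K,T,(182/420*150+270,381/560*200+120),.02))
cv2.imwrite("pics/z4.png",np.hstack([cv2.resize(a[185:225,315:355],(400,400),interpolation=cv2.INTER_CUBIC),cv2.resize(b[150:210,295:350],(366,400),interpolation=cv2.INTER_CUBIC)]))
E
```

```text
[320 161   2   2   3] [320.33333333 161.66666667]
[312 175   7  16  29] [314.03448276 182.13793103]
[325 175   6  16  31] [328.35483871 182.16129032]
((321.0232238769531, 182.92677307128906), (17.46663475036621, 17.759471893310547), 97.15608215332031)
pad [0.46283253 0.19101772 0.02      ] [0.46340323 0.19079815 0.02      ] lineend [0.45518291 0.21707235 0.02      ]
tip [0.46383339 0.19052658 0.11557041] proj [335.99390472 215.99734141] +1cm x,y [ 2.37583285 -2.8128704 ] [-4.85500355 -1.47061655] [ 0.08656705 -4.41719817]
pad scene [0.46250454 0.19034234 0.02      ]
```

View pics/z4.png

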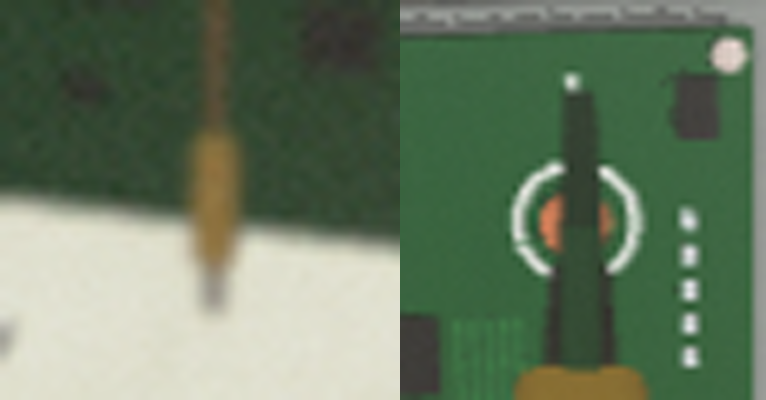

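```bash
python3 - <<'E'
from h import *
s=sense();K=camera_model("wrist");T=wristT(s,K)
b=cv2.imread("pics/wrist3.png");hsv=cv2.cvtColor(b,cv2.COLOR_BGR2HSV)
def blob(m,x0,y0,x1,y1):
    mm=np.zeros_like(m);mm[y0:y1,x0:x1]=m[y0:y1,x0:x1];p=np.argwhere(mm)[:,::-1];return p.mean(0),len(p)
wh=cv2.inRange(hsv,(0,0,150),(180,90,255)); co=cv2.inRange(hsv,(0,90,100),(18,255,255))
D=[blob(wh,335,y,342,y+6) for y in (180,187,192,197)]
print(D)
p=np.argwhere(wh[178:208,334:343])[:,::-1]+[334,178]
P=np.array([ray(K,T,q,.02)[:2] for q in p]);v=cv2.fitLine(P.astype(np.float32),cv2.DIST_L2,0,.01,.01).ravel();print("dots heading",np.degrees(np.arctan2(v[1],v[0]))%180)
# plain pads: (-42,12),(18,-48) in pad frame -> vector (60,-60)
n,l,st,c=cv2.connectedComponentsWithStats(co)
for i in range(1,n):
    if 20<st[i,4]<200: print(st[i],c[i],ray(K,T,c[i],.02))
E
```

```text
[(array([337.75 , 182.375]), 8), (array([337.90909091, 189.        ]), 11), (array([338. , 193.4]), 10), (array([338.  , 198.75]), 8)]
dots heading 107.578354
[441  60  14   7  31] [448.38709677  63.        ] [0.56679296 0.36694238 0.02      ]
[205 122  11   8  27] [208.59259259 125.55555556] [0.31065054 0.22346824 0.02      ]
[283 170  11  11  91] [288.06593407 174.92307692] [0.41897125 0.18981161 0.02      ]
[316 179   4   9  23] [317.47826087 182.65217391] [0.45828353 0.19013408 0.02      ]
[332 213   9  10  63] [336.22222222 217.07936508] [0.49527446 0.15098256 0.02      ]
[294 292   5  27  62] [295.98387097 304.12903226] [0.47628038 0.00204054 0.02      ]
[345 299   5  23  54] [347.48148148 309.        ] [0.55319452 0.01438276 0.02      ]
[294 318   4  14  22] [295.54545455 325.40909091] [ 0.48493616 -0.03550081  0.02      ]
[344 323   7  19  50] [347.6  331.46] [ 0.56547983 -0.02496428  0.02      ]
[343 357   9   8  30] [346.83333333 360.23333333] [ 0.58086216 -0.07919143  0.02      ]
[350 357  15  15  45] [358.11111111 364.73333333] [ 0.60117631 -0.08312748  0.02      ]
[384 3
[... 1033 characters left out ...]
2 365  11  15  37] [305.94594595 372.37837838] [ 0.52372519 -0.12102817  0.02      ]
[238 367  26  17 102] [249.09803922 375.08823529] [ 0.43521549 -0.15141528  0.02      ]
[440 367  13   7  27] [445.51851852 369.66666667] [ 0.74180237 -0.05486225  0.02      ]
[312 368  14  13  56] [318.73214286 374.23214286] [ 0.54492498 -0.11921873  0.02      ]
[356 371  10   7  23] [360.7826087  373.82608696] [ 0.61117269 -0.10002088  0.02      ]
[289 373   6   8  21] [291.38095238 377.        ] [ 0.50307339 -0.13686886  0.02      ]
[335 372  20  12  71] [345.49295775 377.76056338] [ 0.58943323 -0.11468413  0.02      ]
[416 375   8   8  21] [420.33333333 378.14285714] [ 0.70874263 -0.08256083  0.02      ]
```

```bash
python3 - <<'E'
from h import *
for n,roi in(("top",(330,390,210,270)),("scene",(305,375,235,290))):
    b=cv2.imread(f"pics/{n}0.png");K=camera_model(n);T=K["world_from_camera"]
    B=b.astype(float); w=np.clip(B[:,:,2]-B[:,:,1]-25,0,None); x0,x1,y0,y1=roi
    m=np.zeros(w.shape,np.uint8);m[y0:y1,x0:x1]=(w[y0:y1,x0:x1]>20)
    k,l,st,c=cv2.connectedComponentsWithStats(m);Q=[]
    for i in range(1,k):
        if st[i,4]<8: continue
        yy,xx=np.where(cv2.dilate((l==i).astype(np.uint8),np.ones((3,3)))>0);ww=w[yy,xx];u=((xx*ww).sum()/ww.sum(),(yy*ww).sum()/ww.sum())
        Q.append(ray(K,T,u,.02)); print(n,st[i],u,Q[-1])
    L=np.array([[-42,12],[0,0],[18,-48]])
    if len(Q)==3:
        Q=np.array(Q)[:,:2]; Q=Q[np.argsort(Q@[np.cos(.28),np.sin(.28)])]
        d=L-L.mean(0);q=Q-Q.mean(0)
        print("yaw",np.degrees(np.arctan2((d[:,0]*q[:,1]-d[:,1]*q[:,0]).sum(),(d*q).sum())))
E
```

```text
top [366 220   5   4  15] (np.float64(368.1277258566978), np.float64(221.33021806853583)) [0.49327283 0.15177114 0.02      ]
top [350 232   4   5  16] (np.float64(351.6785162287481), np.float64(234.20401854714066)) [0.46210297 0.19211012 0.02      ]
top [350 251   5   4  16] (np.float64(352.2470238095238), np.float64(252.33333333333334)) [0.41830565 0.19111752 0.02      ]
yaw 17.258963932666227
scene [358 251   6   4  21] (np.float64(360.06616862326575), np.float64(252.5186766275347)) [0.49485839 0.15143983 0.02      ]
scene [332 254   6   4  20] (np.float64(334.3928170594837), np.float64(255.54320987654322)) [0.46336785 0.19208747 0.02      ]
scene [322 267   6   5  24] (np.float64(324.5853193517636), np.float64(269.08007626310774)) [0.41978487 0.19116569 0.02      ]
yaw 17.142442727170195
```

```bash
python3 - <<'E'
from h import *
print(goto((.4629,.1916,.125),.300))
E
```

```text
(array([-0.0012, -0.0026,  0.1647]), np.float64(-0.0093))
```

{"fn": "step_arm", "kwargs": {
  "series": "-0.001 -0.003 0.04 -0.009; -0.001 -0.003 0.09 -0.009; -0.001 -0.003 0.14 -0.009; -0.001 -0.003 0.163 -0.009; -0.001 -0.003 0.163 -0.009"
}}

```text
clock: 6.08
ee_pos: [0.4622, 0.1917, 0.125]
ee_rot: [-3.141, 0.001, 0.299]
contact_force: [0.9, -1.1, -0.7]
grip_width: 0.0116
```

{"fn": "step_arm", "kwargs": {
  "series": "0 0 0 0; 0 0 0 0"
}}

```text
clock: 6.32
ee_pos: [0.4631, 0.1918, 0.1261]
ee_rot: [3.141, -0.002, 0.299]
contact_force: [0.7, -0.4, 1.3]
grip_width: 0.0121
```

```bash
python3 - <<'E'
from h import *
s=sense();print(s["clock"],s["ee_pos"],s["ee_rot"],s["contact_force"],goto((.4629,.1916,.1118),.300))
F=[]
for n in("scene","wrist"):
  cv2.imwrite(f"pics/{n}5.png",capture(n)[:,:,::-1]);t=sense();F.append(t["contact_force"]);print(t["ee_pos"],t["contact_force"])
a=cv2.imread("pics/scene5.png");b=cv2.imread("pics/wrist5.png")
cv2.imwrite("pics/g5.png",np.hstack([cv2.resize(a[190:290,290:390],(400,400),interpolation=cv2.INTER_CUBIC),cv2.resize(b[120:240,261:381],(400,400),interpolation=cv2.INTER_CUBIC)]))
E
```

```text
6.325 [0.46306312 0.19176722 0.12614083] [ 3.14138022e+00 -1.91309742e-03  2.98907295e-01] [ 0.65070505 -0.41123483  1.29784382] (array([-0.0005,  0.0002,  0.0287]), np.float64(-0.0003))
[0.46295104 0.19170264 0.12600046] [ 0.14245553  0.29171825 -0.49961353]
[0.46278912 0.19169131 0.12582833] [ 0.06210885 -0.45109539 -1.78576237]
```

View pics/g5.png

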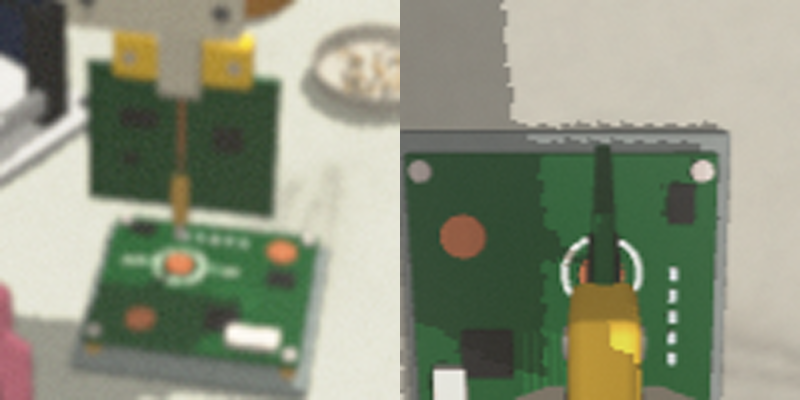

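{"fn": "step_arm", "kwargs": {
  "series": "0 0 0.013 0; 0 0 0.026 0; 0 0 0.026 0; 0 0 0.026 0"
}}

```text
clock: 6.92
ee_pos: [0.4622, 0.1916, 0.112]
ee_rot: [-3.142, 0.001, 0.299]
contact_force: [1.0, -0.7, -0.6]
grip_width: 0.0117
```

```bash
cat >> h.py <<'E'
def avg(n=10):
    F=[];Z=[]
    for i in range(n):
        capture("scene");t=sense();F.append(np.r_[t["contact_force"],t["wrist_torque"]]);Z.append(np.r_[t["ee_pos"],t["ee_rot"]])
    Z=np.array(Z); Z[:,3]%=2*np.pi
    return np.round(np.mean(F,0),3),np.round(np.std(F,0)/np.sqrt(n),2),np.round(Z.mean(0),5),t["clock"],t["effort"][:3]
E
python3 -c "
from h import *
print(avg())"
```

```text
(array([-0.077,  0.245, -0.705, -0.056,  0.046,  0.007]), array([0.06, 0.15, 0.12, 0.01, 0.01, 0.01]), array([ 4.62370e-01,  1.91620e-01,  1.12200e-01,  3.14157e+00,
       -5.00000e-05,  2.98930e-01]), 7.425, array([ 2.93421208e-04, -4.07191873e+01, -2.45832932e+01]))
```

Free-air Fz averages -0.7 N, which is the card's weight, so that is my baseline. Stepping down 3 mm.

{"fn": "step_arm", "kwargs": {
  "series": "0 0 0.002 0; 0 0 0.004 0; 0 0 0.006 0; 0 0 0.006 0"
}}

```text
clock: 7.92
ee_pos: [0.4624, 0.1916, 0.1092]
ee_rot: [3.142, -0.0, 0.299]
contact_force: [0.9, 0.8, 1.1]
grip_width: 0.012
```

```bash
python3 -c "
from h import *
print(avg())"
```

```text
(array([-0.142, -0.07 ,  1.334, -0.05 ,  0.026, -0.003]), array([0.18, 0.14, 0.14, 0.01, 0.01, 0.01]), array([ 4.62440e-01,  1.91620e-01,  1.09220e-01,  3.14155e+00,
       -1.90000e-04,  2.98900e-01]), 8.425, array([ 9.66671883e-03, -3.98941147e+01, -2.37313360e+01]))
```

The contact force is now about 2.0 N, so the pin is in about 3 mm. Going 2 mm further.

{"fn": "step_arm", "kwargs": {
  "series": "0 0 0.002 0; 0 0 0.004 0; 0 0 0.004 0; 0 0 0.004 0"
}}

```text
clock: 8.93
ee_pos: [0.4624, 0.1916, 0.1072]
ee_rot: [3.142, -0.0, 0.299]
contact_force: [1.1, 0.1, 2.5]
grip_width: 0.0119
```

```bash
python3 - <<'E'
from h import *
print(avg(20))
for n in("scene","wrist"):
  cv2.imwrite(f"pics/{n}6.png",capture(n)[:,:,::-1])
a=cv2.imread("pics/scene6.png");b=cv2.imread("pics/wrist6.png")
cv2.imwrite("pics/g6.png",np.hstack([cv2.resize(a[200:280,300:380],(480,480),interpolation=cv2.INTER_CUBIC),cv2.resize(b[100:220,281:351],(280,480),interpolation=cv2.INTER_CUBIC)]))
cv2.imwrite("pics/top6.png",capture("top")[:,:,::-1])
print(sense()["grip_width"])
E
```

```text
(array([ 2.810e-01,  1.150e-01,  2.004e+00, -4.100e-02, -3.400e-02,
        2.000e-03]), array([0.08, 0.09, 0.11, 0.01, 0.01, 0.01]), array([ 4.62390e-01,  1.91620e-01,  1.07180e-01,  3.14158e+00,
       -9.00000e-05,  2.98910e-01]), 9.925, array([ 2.79139169e-02, -3.95247710e+01, -2.32394904e+01]))
0.011862653617035363
```

View pics/g6.png

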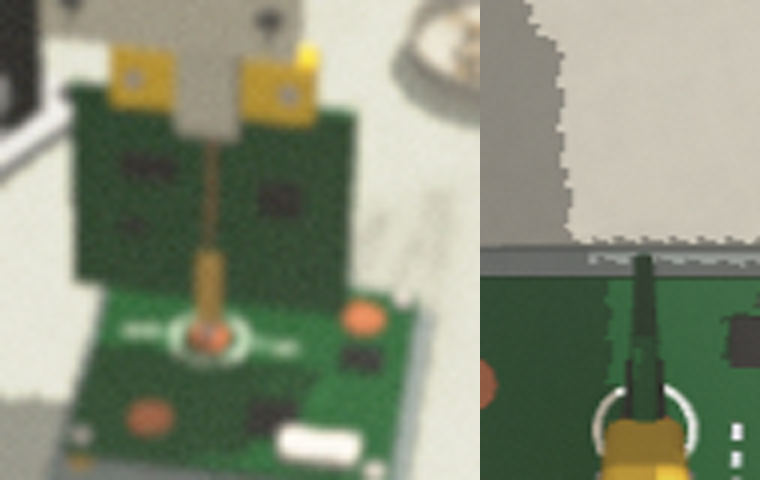

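View pics/scene6.png

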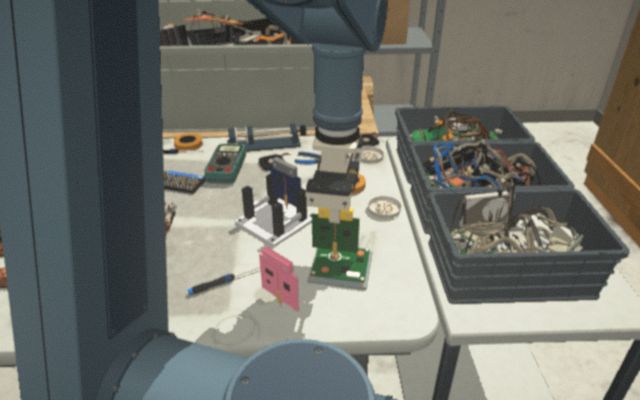

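The pin tip sits on the ringed pad. Zooming once to check how well it is centred.

```bash
python3 - <<'E'
import cv2
a=cv2.imread("pics/scene6.png");cv2.imwrite("pics/z6.png",cv2.resize(a[235:270,315:355],(800,700)[0:2] if 0 else (680,595),interpolation=cv2.INTER_CUBIC))
E
```

```text
(no output)
```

View pics/z6.png

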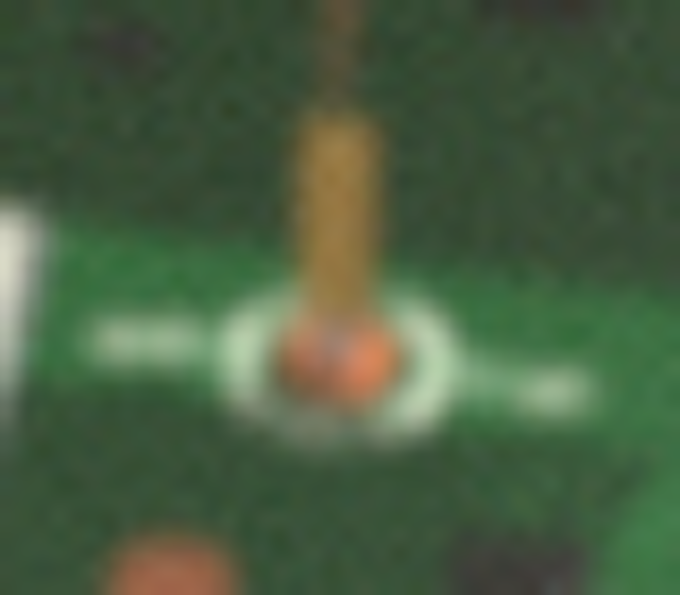

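The pin's end is at about (332,355) in the zoom and the pad centre at about (340,362), which is within roughly 2 mm. Handing in.

```bash
python3 -c "
from bench import *
s=sense();print(s['clock'],s['ee_pos'],s['contact_force']);print(arm.close_job())"
```

```text
10.075 [0.46239809 0.19159036 0.10718445] [0.80476831 0.74037191 1.41966671]
the job is handed in; nothing more can be done
None
```

I lifted the yellow-grip card straight up out of the rack, turned it to the white line and pressed its spring pin onto the ringed pad. I handed the job in at 10.1 s with the card still gripped.

- **Press depth:** the averaged contact force, less the card's weight, was about 2.7 N. That puts the pin about 4.75 mm in, and the height estimate gave about 4.6 mm. A single force reading scatters by about 1 N; the last one before hand-in was low, at about 2.1 N after the same correction.
- **Position:** in the final scene picture the pin sits within about 2 mm of the pad centre.
- **Angle:** the card was at 17.1°. The three pads, seen from two cameras, put the board at 17.1–17.3°. My coarser readings of the white line itself gave 15.3–16.8°, and I used the pad value.
- **Other items:** in the final scene picture the grey-grip card, screwdriver, dish and pink look-alike look undisturbed. The arm partly hides the tape roll there, and I did not view the final top picture.

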